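# Take and lock the length of an extending shelf tier

## Task

Take the length of the low black shelf tier with the retractable rule: hook the rule's end over the tier's left-hand end (left as the robot sees it), back the case away to the right against the spring, and stand it upright on the tiles just beyond the right-hand end with its front face up against that end and the rule running straight along the tier. Once it stands there, press the lock on top of the case fully down so that the length is kept, let go, and leave the rule stretched there. Leave the bowl, the brush and the multi-tool where they are, and do not change how far the tier is drawn out.

Things in the scene. Friction and masses are not known exactly. Their poses are not given: they have to be found in the camera images.
- rule_center (a point): Retractable rule: rounded grey case like a tape measure, loose, 80 mm long (x), 40 wide between flat sides (y), 66 tall (z), about 0.4 kg; starts upright on the tiles. Point: middle of the case, 33 mm above its underside. x out of the front (40 mm ahead), z up. Grip the flat sides across y from above, 0 to 15 mm behind and 10 to 15 mm above the point.
- rule_mouth (a point): Where the blade leaves the front face, on its mid-line: 40 mm ahead of the case's middle, 26 mm above the underside; axes as rule_center. The blade is a stiff telescopic steel strip along x, 14 by 3 mm at the tip (underside 24.5 mm above the case's underside), up to 20 by 6 mm inside; it always stands at least 55 mm out of the face, measured to the hook's inner face.
- rule_front (a point): Middle of the case's front face, 10 mm above the underside, axes as rule_center: the part that bears on the tier's right end. The case reaches lower than the hook: while the case is over the tier, the hook catches the left edge only with the nose tilted down, about 30 degrees at first, less as the blade comes out, none once the case is beyond the right end.
- rule_hook (a point): Point on the hook's inner face (towards the case). The hook is a steel plate 26 mm wide, 3 mm thick, at the blade's end, hanging down to 5 mm above the level of the case's underside; this point is 12 mm above that level, 7 mm above the hook's lower end. With the blade in, it is 95 mm ahead of the case's middle. Axes as rule_center.
- rule_blade (a joint): How far the blade is drawn out, m: 0 = in, at most 0.23. A spring pulls it in with about 1.8 N at 0 and 2.6 N at 0.2. With the tier measured it reads the tier's length minus 0.055. Its pull on the long blade tends to turn the case nose-up in the grip (by a degree or two with a firm one, more with a weak one or a steep tilt).
- rule_lock (a joint): Travel of the lock, m: 0 = up (free), 0.008 = fully down (blade braked). It stays where it is left; pushing it down takes 6 to 9 N.
- lock_top (a point): Centre of the top of the lock, a black 24 by 22 mm push block on the case's top, 22 mm ahead of the case's middle and 12 mm proud of the case top while up (78 mm above the underside), 4 mm proud when fully down. Axes as rule_center.
- shelf_left (a point): Middle of the upper outer edge of the tier's left end. The tier is a low black sheet-metal shelf fixed on the tiles, 90 mm wide, its top 20 mm above the tiles, its ends upright plates 20 mm tall. x points from the right end to the left end along the tier, outward here; z up. Under the hook's reach the outside of the end is free down to the tiles.
- shelf_right (a point): Middle of the upper outer edge of the tier's right end, 20 mm above the tiles, axes as shelf_left (so -x points outward here). The right half of the tier telescopes stiffly, so the tier is 200 to 250 mm long from shelf_left to shelf_right.
- bowl_rim (a point): Bystander: white ceramic bowl, 124 mm across, 55 mm tall; centre of its mouth.
- brush: Bystander: orange plastic shoe brush, bristles down, 150 by 45 by 32 mm; centre of its underside, x along it.
- multitool: Bystander: closed steel multi-tool lying flat, 100 by 34 by 18 mm; centre of its underside, x along it.
Mind the look-alikes: they are no part of the job. Of the things that look like the part that bears rule_center, the smallest one is meant.

How it is judged (in metres and radians):
On the way, in this order (a step that is already met when the one before it is completed fails the run):
1. the hook has caught on the tier's left end and the blade is drawn out by more than 50 mm (value of joint rule_blade above 0.05 m and x of rule_hook in the frame of shelf_left between -0.012 and 0.012 m and z of rule_hook in the frame of shelf_left below 0.002 m and y of rule_hook in the frame of shelf_left between -0.04 and 0.04 m), for 0.1 s.
2. the case stands on the tiles against the right end, the blade stretched to the hook on the left end, the lock still up (value of joint rule_lock below 0.002 m and x of rule_hook in the frame of shelf_left between -0.005 and 0.005 m and y of rule_hook in the frame of shelf_left between -0.04 and 0.04 m and z of rule_hook in the frame of shelf_left below 0.002 m and x of rule_front in the frame of shelf_right between -0.005 and 0.005 m and y of rule_front in the frame of shelf_right between -0.04 and 0.04 m and height (world z) of rule_center between 0.029 and 0.037 m and angle between rule_center's own z axis and vertical below 0.08 rad and angle between the x axis of rule_center and the x axis of shelf_left, either way round below 0.12 rad), for 0.2 s.
At the end, for the whole second after the job is handed in: Lock down over 6.5 of 8 mm; hook over the left end, within 5 mm of it, its lower end some 5 mm below the edge; case upright (0.08 rad) on the tiles (4 mm), front within 5 mm of the right end; rule along the tier (0.12 rad), hook and front within 40 mm of its middle line (value of joint rule_lock above 0.0065 m and x of rule_hook in the frame of shelf_left between -0.005 and 0.005 m and y of rule_hook in the frame of shelf_left between -0.04 and 0.04 m and z of rule_hook in the frame of shelf_left below 0.002 m and x of rule_front in the frame of shelf_right between -0.005 and 0.005 m and y of rule_front in the frame of shelf_right between -0.04 and 0.04 m and height (world z) of rule_center between 0.029 and 0.037 m and angle between rule_center's own z axis and vertical below 0.08 rad and angle between the x axis of rule_center and the x axis of shelf_left, either way round below 0.12 rad); the robot touches nothing.
It fails at once if the bowl is disturbed (moved over 25 mm) (distance of bowl_rim from where it was at the start of the episode above 0.025 m).
It fails at once if the brush is disturbed (moved over 25 mm) (distance of brush from where it was at the start of the episode above 0.025 m).
It fails at once if the multi-tool is disturbed (moved over 25 mm) (distance of multitool from where it was at the start of the episode above 0.025 m).
It fails at once if the tier's drawn-out length is changed (right end moved over 5 mm) (distance of shelf_right from where it was at the start of the episode above 0.005 m).
It also fails if it takes over 50 s, if anything falls off the work surface, if the arm or the gripper's body presses on something with over 40 N, if the wrist force passes 120 N, or if a joint passes its speed limit or range.

## Robot

A 6-joint arm with a two-finger parallel gripper is mounted at the origin on the work surface. World frame = base frame: x ahead of the robot, y to its left, z up, the work surface at z = 0. Lengths are in m, angles in degrees, forces in N, time in s.
With the tool pointing down it reaches from about 0.4 to 0.825 m from the base axis. Payload 7 kg.
Tool frame: the origin (TCP) lies on the centre line of the jaws, within the pads' length; the fingertips stand r.tip_reach ahead of it and the grasp point (between the pads) is the TCP (r.tip_reach is the distance from the TCP to the fingertips, in m); z points along the fingers, y is the line along which they close (so a half turn about z gives the same grasp; the last joint's range is limited). The gripper opens to 88 mm and grips with 3 to 60 N. Pads are 19 mm wide; open, the fingers measure 130 mm over their backs; the gripper's body (78 mm by 193 mm) begins 47 mm behind the grasp point.
Start: joints at [-50.128, 20.546, 0.682, 0, -70.136, -16.507], TCP at [0.268, -0.62, 0.246] pointing down, gripper open.
Joint ranges: [-176.03, 176.03], [-82.01, 121.73], [-58.28, 71.71], [-173.87, 95.51], [-174.79, -0.11], [-173.66, 173.66]. Speed limits (degrees/s): [136.94, 136.94, 172.46, 180, 180, 180].

## Interface

Orientations are given as [roll, pitch, yaw] about the fixed x, y, z axes, in that order (R = Rz(yaw) Ry(pitch) Rx(roll)).
In Python, from plant import sensors, cams, r gives the robot as it stands.
- The arm moves only by the tool drive_tool, never from a script. Its argument "rows" is a list of rows, each an object of numbers: "fingers": the gripper's target within -1 to 1 (fully open at 1, half-way at 0, shut at -1); "x", "y", "z": the shift along the tool's x, y, z in m; "spin": the turn about the tool's z in rad. A call has 1 to 10 rows; each row is the pose to reach, as a shift and turn from the pose commanded when the call began, along the tool's axes at that moment; what a row does not reach only later rows make up. A row lasts 1/8 s, in which the tool goes at most 62.5 mm and 10.7 degrees, less where a joint would pass 70% of its speed; a pose out of reach is approached as far as the arm can. A call with a gripper value outside its range is refused whole. The fingers move at their own pace and stop on an object; "newtons" is the grip in N (left out, the last holds). Time passes only in rows, so rows that repeat a pose let the fingers close. It gives the time, the measured TCP pose, the force, the opening and the grip force at its end, in the units of the state.
- sensors.get_state(): the state, without advancing time (a new reading comes with each control period).
- cams.capture(name): name is "scene" or "top"; returns a dict with "pixels" (400x640x3 uint8, red, green, blue), "intrinsics" (3x3 intrinsics, pixels), "eye" and "orientation" of the camera in the world. Camera axes: x right, y up, looking along -z (the intrinsics and any distortion apply to the point x, -y, -z); pixel columns grow to the right and rows downward; lengths in m; the calibration is good to about 2 mm. A picture is of the moment at which its call begins. There is no depth.
- r.close_job(): hands the job in; it is judged then, once.
The state is a dict: "time_s": time; "joints": joint angles; "qd": joint speeds; "joint_torque": joint torques, N m; "tcp_pos": TCP position; "eef_rot": TCP orientation; "contact_force": force on the tool from outside, world axes, zero at the start; "moment": the same for the moment, N m; "gripper_width": finger opening in m; "gripper_force": force on a finger pad.
Only numpy, scipy, OpenCV 4.12 (cv2) and the standard library are available. Lean on these libraries where they do the work, as an engineer would, in place of code of your own. Each camera call takes 0.05 s, during which the arm holds its last target. There are 200 camera calls.

## Working session

There is one attempt and no reset: what is moved stays moved. The work goes in short steps, Python scripts to look and compute and a tool call to move; the robot and the scene stay as the last step left them, time stands still between calls to the robot, and variables do not carry over. Pictures are saved under pics/ and viewed, at most 10 in all, crops included, and the job is handed in when it is done.

Besides the shell and the picture viewer there is one more tool, called after "Emit:" by a JSON object that holds its "name" and its "arguments", one argument or row to a line. drive_tool: Moves the arm, as the interface text tells. Its arguments: {"type":"object","properties":{"rows":{"type":"array"},"newtons":{"type":"number"}},"required":["rows"]}

```bash
ls; mkdir -p pics; python3 - <<'E'
from plant import sensors, cams, r
import cv2
print(sensors.get_state(), r.tip_reach)
for n in("scene","top"):
    c=cams.capture(n); cv2.imwrite(f"pics/{n}0.png",c["pixels"][:,:,::-1]); print(n,c["intrinsics"],c["eye"],c["orientation"],[k for k in c])
a=cv2.imread("pics/scene0.png");
E
```

```text
pics
{'time_s': 0.0, 'joints': array([-5.01298598e+01,  2.05921399e+01,  6.34690258e-01, -2.13185658e-02,
       -7.01354602e+01, -1.65082903e+01]), 'qd': array([-0.03282235,  0.03039972,  0.05829963, -0.02596547,  0.01130915,
        0.00725991]), 'joint_torque': array([-1.67032135e-04, -5.82702613e+01,  2.93050861e+01,  6.99724317e+00,
        6.79077086e-03, -1.48189620e-04]), 'tcp_pos': array([ 0.26748465, -0.6192478 ,  0.2446179 ]), 'eef_rot': array([ 1.79905225e+02, -7.18875906e-03, -1.56645404e+02]), 'contact_force': array([ 0.5766684 , -0.23330542,  0.31371972]), 'moment': array([0.05332222, 0.03093152, 0.01475635]), 'gripper_force': 0.0, 'gripper_width': 0.08793169347052562} 0.019
scene [[497.41692599   0.         317.20408408]
 [  0.         497.41692599 202.99039377]
 [  0.           0.           1.        ]] [1.25320444 0.67365434 0.891098  ] [ 50.70676317  -0.3805989  132.4368805 ] ['pixels', 'intrinsics', 'eye', 'orientation']
top [[382.67575474   0.         319.76516069]
 [  0.         382.67575474 203.02712338]
 [  0.           0.           1.        ]] [ 0.4628251  -0.00316253  1.04545467] [ 1.58986987e+00  8.03679259e-02 -9.00259513e+01] ['pixels', 'intrinsics', 'eye', 'orientation']
```

View pics/top0.png

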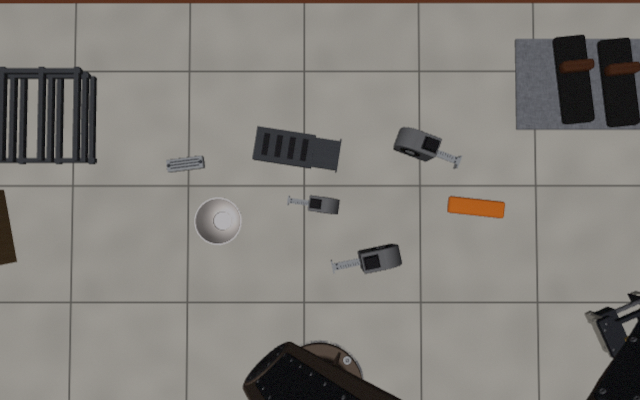

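View pics/scene0.png

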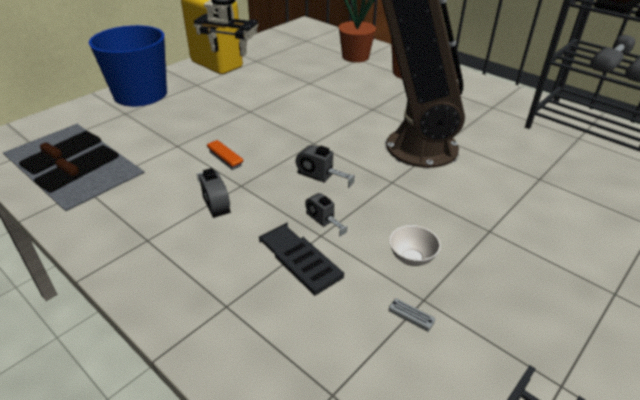

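The top view shows three tape-like rules: large at (427,145), small at (323,205) and large at (380,258). The small one, about 50 px over case and blade (135 mm), fits the description; in the scene view it is at (320,208). The tier runs from (255,145) to (340,155), the bowl is at (218,221), the multi-tool at (185,163) and the brush at (476,207). I'll confirm with a crop and measure.

```bash
cat > h.py <<'E'
import numpy as np, cv2
from scipy.spatial.transform import Rotation as R
from plant import sensors, cams, r
def ray(c,px,z):
    K=np.array(c["intrinsics"]);M=R.from_euler("xyz",c["orientation"],degrees=True).as_matrix()
    d=np.linalg.inv(K)@[px[0],px[1],1]; d=M@[d[0],-d[1],-d[2]]
    e=np.array(c["eye"]); return e+d*(z-e[2])/d[2]
def proj(c,p):
    K=np.array(c["intrinsics"]);M=R.from_euler("xyz",c["orientation"],degrees=True).as_matrix()
    q=M.T@(np.array(p)-c["eye"]); q=K@[q[0],-q[1],-q[2]]; return q[:2]/q[2]
def crop(c,name,x0,y0,w,h,k):
    cv2.imwrite(f"pics/{name}.png",cv2.resize(c["pixels"][y0:y0+h,x0:x0+w,::-1],None,fx=k,fy=k,interpolation=cv2.INTER_CUBIC))
E
python3 - <<'E'
from h import *
c=cams.capture("top"); crop(c,"crop1",245,115,110,110,5)
g=cv2.cvtColor(c["pixels"],cv2.COLOR_RGB2GRAY)
m=(g<105).astype(np.uint8)
n,l,s,ce=cv2.connectedComponentsWithStats(m)
for i in range(1,n):
    x,y,w,h,a=s[i]
    if a>150 and 240<ce[i][0]<360 and 110<ce[i][1]<225:
        cn=cv2.findContours((l==i).astype(np.uint8),cv2.RETR_EXTERNAL,cv2.CHAIN_APPROX_NONE)[0][0]
        b=cv2.boxPoints(cv2.minAreaRect(cn)); print(s[i],b.round(1).tolist())
        for q in b: print(ray(c,q,.02 if ce[i][1]<175 else .066).round(4))
E
```

```text
[308 195  32  19 467] [[307.0, 210.39999389648438], [308.8999938964844, 194.6999969482422], [339.29998779296875, 198.5], [337.3999938964844, 214.1999969482422]]
[0.4712 0.031  0.066 ]
[0.5113 0.026  0.066 ]
[ 0.5015 -0.0519  0.066 ]
[ 0.4615 -0.0468  0.066 ]
```

View pics/crop1.png

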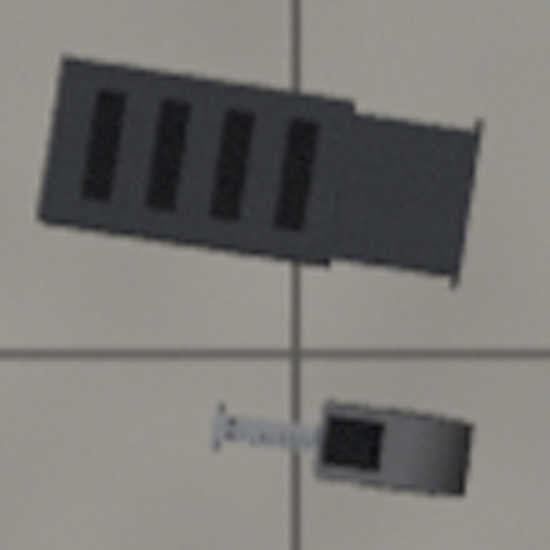

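```bash
python3 - <<'E'
from h import *
c=cams.capture("top")
f=lambda x,y,z: ray(c,(x/5-.4+245,y/5-.4+115),z)
L=(f(64,57,.02)+f(39,220,.02))/2; Rr=(f(482,121,.02)+f(455,287,.02))/2
ax=L-Rr; print("L",L,"R",Rr,"len",np.linalg.norm(ax),"ang",np.degrees(np.arctan2(ax[1],ax[0])),"w",np.linalg.norm(f(64,57,.02)-f(39,220,.02)),np.linalg.norm(f(482,121,.02)-f(455,287,.02)))
hk=f(219,426,.03); print("hook",hk, "lock",f(351,443,.078))
b=np.array([[.4712,.031],[.5113,.026],[.5015,-.0519],[.4615,-.0468]]).mean(0); d=hk[:2]-b
print("case c",b,"hook dist",np.linalg.norm(d),"ang",np.degrees(np.arctan2(d[1],d[0])))
d=f(351,443,.078)[:2]-hk[:2];print(np.linalg.norm(d))
for px in((218,221),(185,163),(476,207),(427,145),(380,258)): print(ray(c,px,.03).round(3))
E
```

```text
L [0.65504108 0.17287833 0.02      ] R [ 0.61947569 -0.05165966  0.02      ] len 0.22733721138097787 ang 80.99948582890786 w 0.08917915611418194 0.09083206622914827
hook [0.49962425 0.08153594 0.03      ] lock [0.48924679 0.01074005 0.078     ]
case c [ 0.486375 -0.010425] hook dist 0.09291047632535424 ang 81.80153829031782
0.07155242056605761
[0.443 0.268 0.03 ]
[0.598 0.357 0.03 ]
[ 0.48  -0.416  0.03 ]
[ 0.646 -0.288  0.03 ]
[ 0.346 -0.161  0.03 ]
```

Crop: the small rule's lock is at crop (351,443) and its hook at (219,426). The sizes fit: hook 93 mm from the case middle, tier 227 mm long and 90 mm wide.

The drive offers no tilt. So I'll hook the end diagonally, with the case level and beside the tier on the tiles, draw the blade out there, and then swing the case round beyond the right end.

```bash
cat >> h.py <<'E'
L=np.array([.6550,.1729]); RT=np.array([.6195,-.0517]); A=np.radians(81.0)
t=np.array([np.cos(A),np.sin(A)]); n=np.array([-t[1],t[0]])
def rule(Hx,Hy,s,th,g):
    """hook at tier (Hx,Hy) from shelf_left, hook-to-front s, angle th deg, g: TCP behind case centre -> TCP xy, tool yaw"""
    y=A-np.radians(th); u=np.array([np.cos(y),np.sin(y)])
    return L+Hx*t+Hy*n-(s+.04+g)*u, np.degrees(y)-180
def shift(xy,z,yaw,st=None):
    st=st or sensors.get_state(); M=R.from_euler("xyz",st["eef_rot"],degrees=True).as_matrix()
    d=M.T@(np.r_[xy,z]-st["tcp_pos"]); dy=(yaw-st["eef_rot"][2]+180)%360-180
    print("xyz",d.round(4),"spin",round(-np.radians(dy),4))
E
python3 - <<'E'
from h import *
shift([.4853,-.0183],.14,-97.7)
E
```

```text
xyz [-0.4383  0.4654  0.1054] spin -1.0286
```

Emit:
{"name": "drive_tool", "arguments": {
  "rows": [
    {"x":-0.04,"y":0.043,"z":0.01,"spin":-0.1,"fingers":1},
    {"x":-0.09,"y":0.095,"z":0.02,"spin":-0.22,"fingers":1},
    {"x":-0.13,"y":0.138,"z":0.03,"spin":-0.34,"fingers":1},
    {"x":-0.17,"y":0.18,"z":0.04,"spin":-0.46,"fingers":1},
    {"x":-0.21,"y":0.223,"z":0.05,"spin":-0.58,"fingers":1},
    {"x":-0.25,"y":0.265,"z":0.06,"spin":-0.7,"fingers":1},
    {"x":-0.29,"y":0.308,"z":0.07,"spin":-0.82,"fingers":1},
    {"x":-0.33,"y":0.35,"z":0.08,"spin":-0.94,"fingers":1},
    {"x":-0.37,"y":0.393,"z":0.09,"spin":-1.029,"fingers":1},
    {"x":-0.41,"y":0.435,"z":0.1,"spin":-1.029,"fingers":1}
  ]
}}

```text
time_s: 1.45
tcp_pos: [0.4719, -0.0557, 0.1456]
eef_rot: [-180.0, 0.0, -97.6]
contact_force: [1.7, -0.0, -0.7]
gripper_width: 0.0874
gripper_force: 0.0
```

```bash
python3 - <<'E'
from h import *
shift([.4853,-.0183],.14,-97.7); s=sensors.get_state(); print(s["tcp_pos"],s["eef_rot"],s["time_s"])
E
```

```text
xyz [-0.0388 -0.0083  0.0056] spin 0.002
[ 0.47193109 -0.05571105  0.14558445] [-1.79954232e+02  1.60349890e-02 -9.75830159e+01] 1.45
```

Emit:
{"name": "drive_tool", "arguments": {
  "rows": [
    {"x":-0.039,"y":-0.008,"z":0.005,"fingers":1},
    {"x":-0.039,"y":-0.008,"z":0.05,"fingers":1},
    {"x":-0.039,"y":-0.008,"z":0.075,"fingers":1},
    {"x":-0.039,"y":-0.008,"z":0.075,"fingers":1}
  ]
}}

```text
invalid input
```

```bash
python3 - <<'E'
from h import *
shift([.4853,-.0183],.0465,-97.7); s=sensors.get_state(); print(s["tcp_pos"])
c=cams.capture("scene"); crop(c,"grasp",270,150,130,100,5)
E
```

```text
xyz [-0.0388 -0.0082  0.0991] spin 0.002
[ 0.47193109 -0.05571105  0.14558445]
```

View pics/grasp.png

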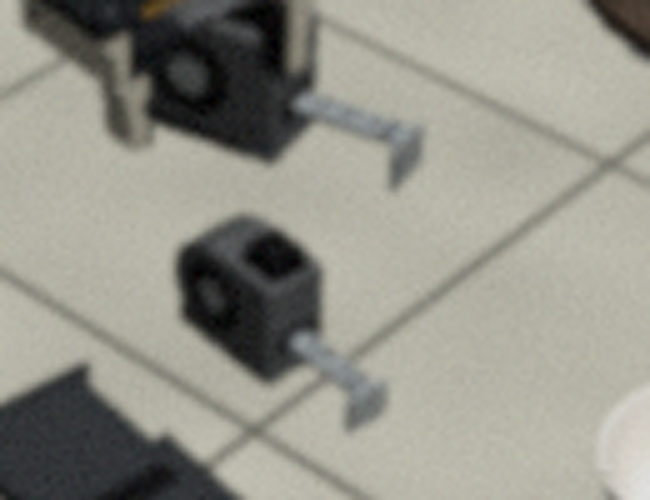

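The crop shows the small rule untouched at crop (250,300). The call was refused, probably because the rows left out "spin", so I'll give every field.

Emit:
{"name": "drive_tool", "arguments": {
  "rows": [
    {"x":-0.039,"y":-0.008,"z":0.005,"spin":0,"fingers":1},
    {"x":-0.039,"y":-0.008,"z":0.05,"spin":0,"fingers":1},
    {"x":-0.039,"y":-0.008,"z":0.075,"spin":0,"fingers":1},
    {"x":-0.039,"y":-0.008,"z":0.099,"spin":0,"fingers":1},
    {"x":-0.039,"y":-0.008,"z":0.099,"spin":0,"fingers":1}
  ]
}}

```text
time_s: 2.12
tcp_pos: [0.4834, -0.0206, 0.0452]
eef_rot: [179.8, -0.1, -97.7]
contact_force: [0.1, -0.3, 0.2]
gripper_width: 0.0873
gripper_force: 0.0
```

```bash
python3 - <<'E'
from h import *
shift([.4853,-.0183],.0465,-97.7); s=sensors.get_state(); print(s["tcp_pos"],s["time_s"],s["contact_force"])
E
```

```text
xyz [-0.0025 -0.0016 -0.0013] spin 0.0002
[ 0.48338488 -0.0205583   0.04517083] 2.125 [ 0.14140804 -0.28719734  0.21192437]
```

Emit:
{"name": "drive_tool", "arguments": {
  "rows": [
    {"x":-0.002,"y":-0.001,"z":0,"spin":0,"fingers":-1},
    {"x":-0.002,"y":-0.001,"z":0,"spin":0,"fingers":-1},
    {"x":-0.002,"y":-0.001,"z":0,"spin":0,"fingers":-1},
    {"x":-0.002,"y":-0.001,"z":0,"spin":0,"fingers":-1},
    {"x":-0.002,"y":-0.001,"z":0,"spin":0,"fingers":-1},
    {"x":-0.002,"y":-0.001,"z":0,"spin":0,"fingers":-1},
    {"x":-0.002,"y":-0.001,"z":-0.03,"spin":0,"fingers":-1},
    {"x":-0.002,"y":-0.001,"z":-0.05,"spin":0,"fingers":-1},
    {"x":-0.002,"y":-0.001,"z":-0.05,"spin":0,"fingers":-1},
    {"x":-0.002,"y":-0.001,"z":-0.05,"spin":0,"fingers":-1}
  ],
  "newtons": 55
}}

```text
time_s: 3.38
tcp_pos: [0.4851, -0.0185, 0.0955]
eef_rot: [179.9, -0.0, -97.7]
contact_force: [-0.5, 0.3, -3.9]
gripper_width: 0.0401
gripper_force: 55.0
```

```bash
python3 - <<'E'
from h import *
s=sensors.get_state(); print(s["tcp_pos"],s["eef_rot"])
c=cams.capture("top"); cc=c["pixels"]
crop(c,"held",270,160,90,70,7)
for th,Hx in((40,.022),):
    xy,yaw=rule(Hx,.030,.055,th,.008); print(xy,yaw); shift(xy,.095,yaw)
    # hook px prediction for current grasp g=.009
y=np.radians(s["eef_rot"][2]+180);u=np.array([np.cos(y),np.sin(y)])
hk=s["tcp_pos"][:2]+.104*u; p=proj(c,np.r_[hk,.08]); print("pred hook crop", ((p-[270,160])*7).round())
E
```

```text
[ 0.48506731 -0.01845087  0.09553428] [ 1.79911841e+02 -2.02659585e-02 -9.77019673e+01]
[0.55107582 0.1317481 ] -139.0
xyz [-0.1578 -0.0453  0.0002] spin 0.7208
pred hook crop [109. 275.]
```

View pics/held.png

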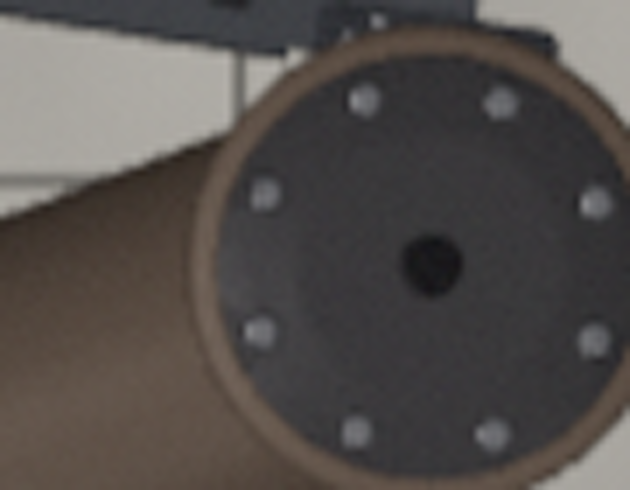

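The arm hides the hook in the top view. The jaws hold a 40.1 mm opening and read 3.9 N of weight, so the rule is held. Next: over the left end, turned by 40°.

Emit:
{"name": "drive_tool", "arguments": {
  "rows": [
    {"x":-0.04,"y":-0.011,"z":0,"spin":0.15,"fingers":-1},
    {"x":-0.08,"y":-0.023,"z":0,"spin":0.3,"fingers":-1},
    {"x":-0.12,"y":-0.034,"z":0,"spin":0.45,"fingers":-1},
    {"x":-0.14,"y":-0.04,"z":0,"spin":0.6,"fingers":-1},
    {"x":-0.158,"y":-0.045,"z":0,"spin":0.72,"fingers":-1},
    {"x":-0.158,"y":-0.045,"z":0,"spin":0.72,"fingers":-1},
    {"x":-0.158,"y":-0.045,"z":0,"spin":0.72,"fingers":-1}
  ]
}}

```text
time_s: 4.3
tcp_pos: [0.5508, 0.1317, 0.0955]
eef_rot: [180.0, -0.1, -138.8]
contact_force: [0.3, -0.2, -3.1]
gripper_width: 0.0402
gripper_force: 55.0
```

```bash
python3 - <<'E'
from h import *
s=sensors.get_state(); print(s["tcp_pos"],s["eef_rot"])
xy,yaw=rule(.022,.030,.055,40,.008); shift(xy,.047,yaw)
c=cams.capture("scene"); crop(c,"over",220,140,160,120,5)
y=np.radians(s["eef_rot"][2]+180);u=np.array([np.cos(y),np.sin(y)])
hk=s["tcp_pos"][:2]+.103*u
for z in(.055,.062,.077): print("hook crop",((proj(c,np.r_[hk,z])-[220,140])*5).round())
print("L crop",((proj(c,np.r_[L,.02])-[220,140])*5).round(),[((proj(c,np.r_[L+k*n,.02])-[220,140])*5).round() for k in(-.045,.045)])
E
```

```text
[0.55076895 0.13165315 0.09549124] [ 1.79969312e+02 -1.24267479e-01 -1.38832573e+02]
xyz [-0.0004 -0.0002  0.0485] spin 0.0029
hook crop [631. 650.]
hook crop [632. 639.]
hook crop [633. 616.]
L crop [547. 704.] [array([471., 750.]), array([620., 660.])]
```

View pics/over.png

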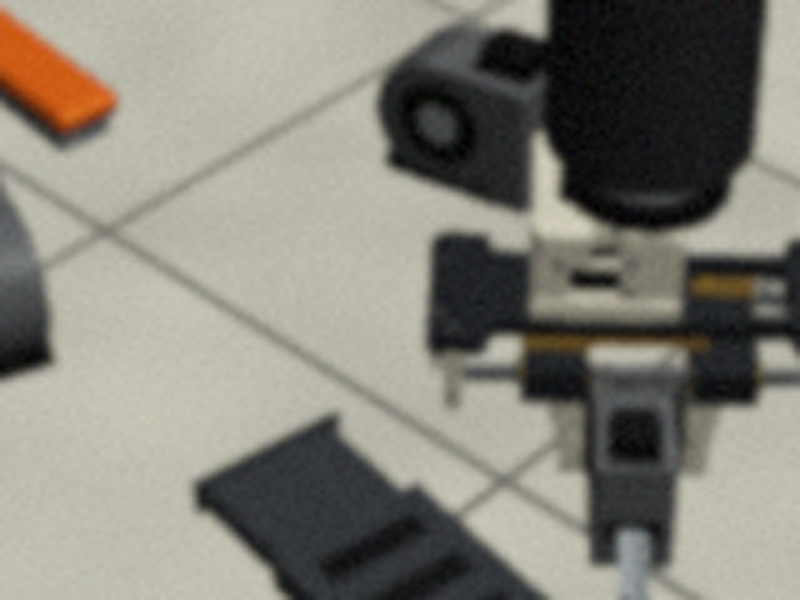

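The crop shows the case held level at crop (635,450). The hook lies below the frame, so I'll take one crop lower down.

```bash
python3 - <<'E'
from h import *
c=cams.capture("scene"); crop(c,"over2",290,220,80,80,7)
E
```

```text
(no output)
```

View pics/over2.png

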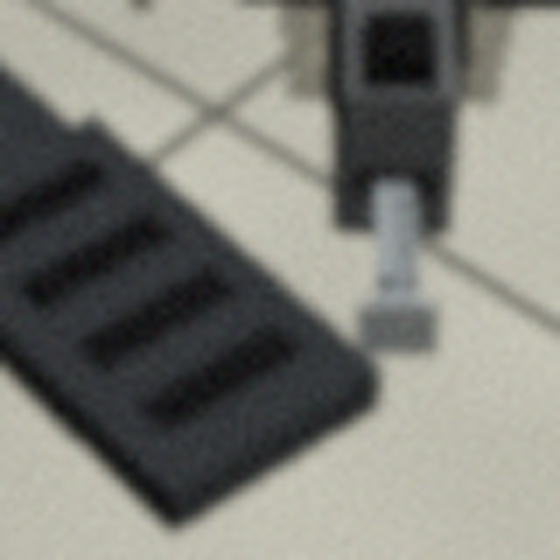

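The hook's lower edge is at image (347,270), against a predicted (346,270). The tier's near left corner is at (344,273), as predicted, so the hook is outside the end and I can lower.

Emit:
{"name": "drive_tool", "arguments": {
  "rows": [
    {"x":0.0025,"y":0.003,"z":0,"spin":0,"fingers":-1},
    {"x":0.0025,"y":0.003,"z":0.02,"spin":0,"fingers":-1},
    {"x":0.0025,"y":0.003,"z":0.037,"spin":0,"fingers":-1},
    {"x":0.0025,"y":0.003,"z":0.0475,"spin":0,"fingers":-1},
    {"x":0.0025,"y":0.003,"z":0.0475,"spin":0,"fingers":-1},
    {"x":0.0025,"y":0.003,"z":0.0475,"spin":0,"fingers":-1}
  ]
}}

```text
time_s: 5.15
tcp_pos: [0.5482, 0.1331, 0.0497]
eef_rot: [-180.0, 0.0, -138.9]
contact_force: [0.7, 0.1, -2.7]
gripper_width: 0.0401
gripper_force: 55.0
```

```bash
python3 - <<'E'
from h import *
s=sensors.get_state(); print(s["tcp_pos"],s["contact_force"])
for Hx,Hy,sd,th in((.012,.034,.055,40),(.009,.034,.075,36),(.007,.034,.095,30),(.0055,.034,.115,25)):
    xy,yaw=rule(Hx,Hy,sd,th,.009); shift(xy,.0475,yaw)
E
```

```text
[0.54817096 0.13306333 0.04965764] [ 0.67205214  0.13159586 -2.72613531]
xyz [ 0.0099 -0.0062  0.0022] spin 0.0014
xyz [ 0.0319 -0.0168  0.0021] spin -0.0684
xyz [ 0.0516 -0.0344  0.0021] spin -0.1731
xyz [ 0.0694 -0.0528  0.0021] spin -0.2604
```

Emit:
{"name": "drive_tool", "arguments": {
  "rows": [
    {"x":0.005,"y":-0.003,"z":0.001,"spin":0,"fingers":-1},
    {"x":0.01,"y":-0.006,"z":0.002,"spin":0,"fingers":-1},
    {"x":0.021,"y":-0.012,"z":0.002,"spin":-0.035,"fingers":-1},
    {"x":0.032,"y":-0.017,"z":0.002,"spin":-0.07,"fingers":-1},
    {"x":0.042,"y":-0.026,"z":0.002,"spin":-0.12,"fingers":-1},
    {"x":0.052,"y":-0.035,"z":0.002,"spin":-0.173,"fingers":-1},
    {"x":0.061,"y":-0.044,"z":0.002,"spin":-0.217,"fingers":-1},
    {"x":0.07,"y":-0.053,"z":0.002,"spin":-0.26,"fingers":-1},
    {"x":0.07,"y":-0.053,"z":0.002,"spin":-0.26,"fingers":-1}
  ]
}}

```text
time_s: 6.28
tcp_pos: [0.5297, 0.0466, 0.0474]
eef_rot: [-180.0, 0.0, -124.1]
contact_force: [-0.5, 3.2, -1.7]
gripper_width: 0.0397
gripper_force: 55.0
```

```bash
python3 - <<'E'
from h import *
s=sensors.get_state(); print(s["tcp_pos"],s["contact_force"],s["moment"])
for Hx,Hy,sd,th in((.005,.034,.15,20),(.004,.034,.19,16),(.004,.034,.22,15),(.004,.034,.25,15)):
    xy,yaw=rule(Hx,Hy,sd,th,.009); shift(xy,.0475,yaw)
c=cams.capture("scene"); crop(c,"hooked",270,200,100,100,6)
E
```

```text
[0.52974991 0.04661033 0.04735882] [-0.49417325  3.21536658 -1.69712877] [1.41283675 0.54622811 0.50031974]
xyz [ 0.0333 -0.0177 -0.0002] spin -0.0886
xyz [ 0.072  -0.0382 -0.0002] spin -0.1584
xyz [ 0.1009 -0.0476 -0.0002] spin -0.1759
xyz [ 0.1304 -0.0528 -0.0002] spin -0.1759
```

View pics/hooked.png

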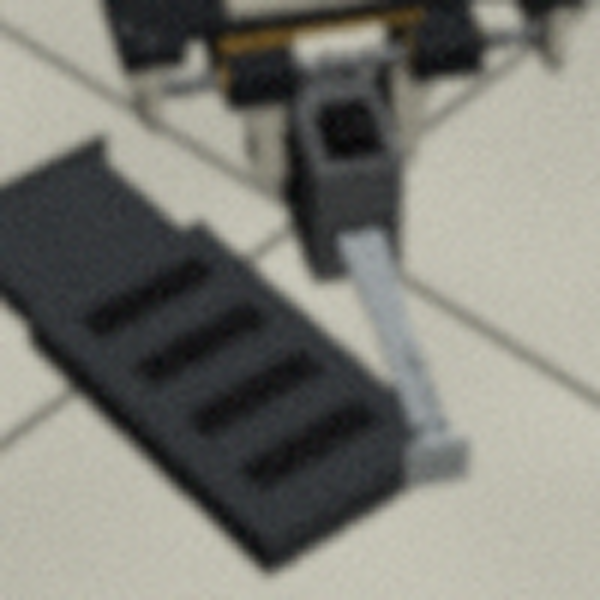

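The hook has caught, at image (343,279), but only on the near corner of the left end. I'll measure its lateral offset and slide it inward.

```bash
python3 - <<'E'
from h import *
c=cams.capture("scene"); s=sensors.get_state()
T=lambda p:(round((p[:2]-L)@t,4),round((p[:2]-L)@n,4))
f=lambda x,y,z:T(ray(c,(x/6-.4+270,y/6-.4+200),z))
print("hook lower l/c/r outer",f(410,477,.007),f(438,475,.007),f(466,473,.007),"corner near top",f(405,420,.02),"far top",f(268,555,.02), "blade at mouth L/R",f(340,235,.0285),f(388,235,.0285))
xy,yaw=rule(.006,.034,.115,25,.009);print("mouth model",T(xy+.049*np.array([np.cos(np.radians(yaw+180)),np.sin(np.radians(yaw+180))])))
for Hx,Hy,sd,th in((.006,.022,.115,27),(.005,.017,.15,23),(.004,.017,.19,18)):
    xy,yaw=rule(Hx,Hy,sd,th,.009); shift(xy,.0475,yaw)
E
```

```text
hook lower l/c/r outer (np.float64(-0.0005), np.float64(0.027)) (np.float64(0.0056), np.float64(0.0364)) (np.float64(0.0116), np.float64(0.0457)) corner near top (np.float64(-0.0159), np.float64(0.037)) far top (np.float64(0.0049), np.float64(-0.0486)) blade at mouth L/R (np.float64(-0.1072), np.float64(0.0784)) (np.float64(-0.0948), np.float64(0.0943))
mouth model (np.float64(-0.0982), np.float64(0.0826))
xyz [-0.0063 -0.0052 -0.0002] spin 0.0335
xyz [ 0.0274 -0.0228 -0.0002] spin -0.0364
xyz [ 0.0666 -0.0455 -0.0003] spin -0.1236
```

Emit:
{"name": "drive_tool", "arguments": {
  "rows": [
    {"x":-0.003,"y":-0.0025,"z":0,"spin":0.017,"fingers":-1},
    {"x":-0.006,"y":-0.005,"z":0,"spin":0.034,"fingers":-1},
    {"x":0.005,"y":-0.011,"z":0,"spin":0.01,"fingers":-1},
    {"x":0.016,"y":-0.017,"z":0,"spin":-0.013,"fingers":-1},
    {"x":0.027,"y":-0.023,"z":0,"spin":-0.036,"fingers":-1},
    {"x":0.037,"y":-0.029,"z":0,"spin":-0.058,"fingers":-1},
    {"x":0.047,"y":-0.034,"z":0,"spin":-0.08,"fingers":-1},
    {"x":0.057,"y":-0.04,"z":0,"spin":-0.102,"fingers":-1},
    {"x":0.067,"y":-0.0455,"z":0,"spin":-0.124,"fingers":-1},
    {"x":0.067,"y":-0.0455,"z":0,"spin":-0.124,"fingers":-1}
  ]
}}

```text
time_s: 7.62
tcp_pos: [0.5303, -0.0343, 0.047]
eef_rot: [-180.0, -0.0, -117.0]
contact_force: [0.2, 3.4, -3.4]
gripper_width: 0.0396
gripper_force: 55.0
```

```bash
python3 - <<'E'
from h import *
s=sensors.get_state(); print(s["tcp_pos"],s["eef_rot"],s["contact_force"],s["moment"])
c=cams.capture("scene"); crop(c,"hooked2",240,190,120,100,6)
for Hx,Hy,sd,th in((.004,.017,.22,16),(.004,.017,.25,15),(.003,.014,.25,10),(.001,.010,.25,4),(.000,.010,.25,0)):
    xy,yaw=rule(Hx,Hy,sd,th,.009); shift(xy,.0475,yaw)
E
```

```text
[ 0.5302736  -0.03431831  0.04699154] [-1.79997724e+02 -3.95747563e-03 -1.17023280e+02] [ 0.22688076  3.37148659 -3.44425535] [1.18041665 0.22346748 0.40785551]
xyz [ 0.0293 -0.0092 -0.0005] spin -0.0352
xyz [ 0.0591 -0.0154 -0.0005] spin -0.0526
xyz [ 0.0566 -0.0446 -0.0005] spin -0.1399
xyz [ 0.0513 -0.0797 -0.0005] spin -0.2446
xyz [ 0.0465 -0.1001 -0.0005] spin -0.3144
```

View pics/hooked2.png

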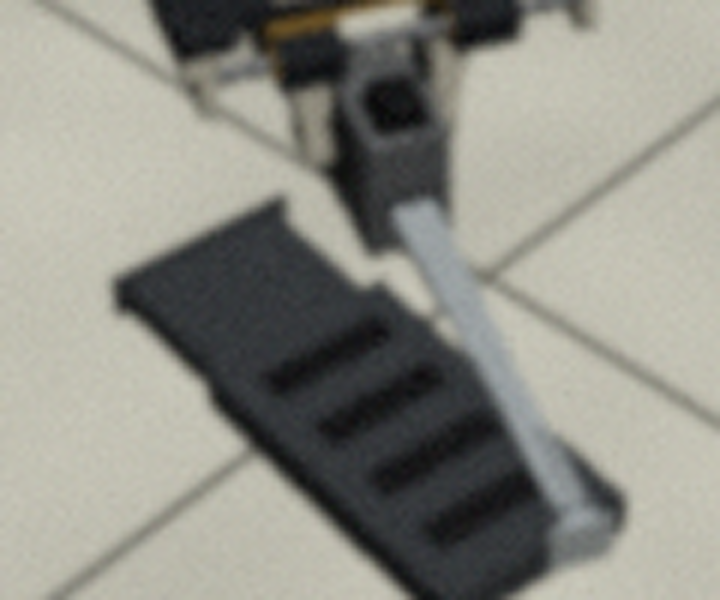

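The hook now sits well onto the left end at crop (583,540), the blade lies out over the tier, and the case is beside it. I'll draw on past the right end and swing in.

Emit:
{"name": "drive_tool", "arguments": {
  "rows": [
    {"x":0.015,"y":-0.005,"z":0,"spin":-0.018,"fingers":-1},
    {"x":0.029,"y":-0.009,"z":0,"spin":-0.035,"fingers":-1},
    {"x":0.044,"y":-0.012,"z":0,"spin":-0.044,"fingers":-1},
    {"x":0.059,"y":-0.015,"z":0,"spin":-0.053,"fingers":-1},
    {"x":0.058,"y":-0.03,"z":0,"spin":-0.096,"fingers":-1},
    {"x":0.057,"y":-0.045,"z":0,"spin":-0.14,"fingers":-1},
    {"x":0.054,"y":-0.062,"z":0,"spin":-0.192,"fingers":-1},
    {"x":0.051,"y":-0.08,"z":0,"spin":-0.245,"fingers":-1},
    {"x":0.047,"y":-0.1,"z":0,"spin":-0.314,"fingers":-1},
    {"x":0.047,"y":-0.1,"z":0,"spin":-0.314,"fingers":-1}
  ]
}}

```text
time_s: 8.93
tcp_pos: [0.5986, -0.1219, 0.0468]
eef_rot: [-180.0, -0.0, -99.0]
contact_force: [0.0, 2.7, -0.4]
gripper_width: 0.0398
gripper_force: 55.0
```

```bash
python3 - <<'E'
from h import *
s=sensors.get_state(); print(s["tcp_pos"],s["eef_rot"],s["contact_force"],s["moment"])
c=cams.capture("scene"); np.save("fin.npy",c["pixels"]); crop(c,"swung",210,160,140,120,5)
for Hx,Hy,sd,th in((0,.010,.235,0),(.000,.010,.2275,0)):
    xy,yaw=rule(Hx,Hy,sd,th,.009); shift(xy,.0455,yaw)
E
```

```text
[ 0.59861702 -0.12187029  0.04679465] [-1.79988340e+02 -1.04218029e-02 -9.89721600e+01] [ 0.01238474  2.67289934 -0.40872406] [ 0.77907003 -0.26738275  0.14974608]
xyz [-0.0159 -0.0004  0.0013] spin -0.0009
xyz [-0.0234 -0.0004  0.0013] spin -0.0009
```

View pics/swung.png

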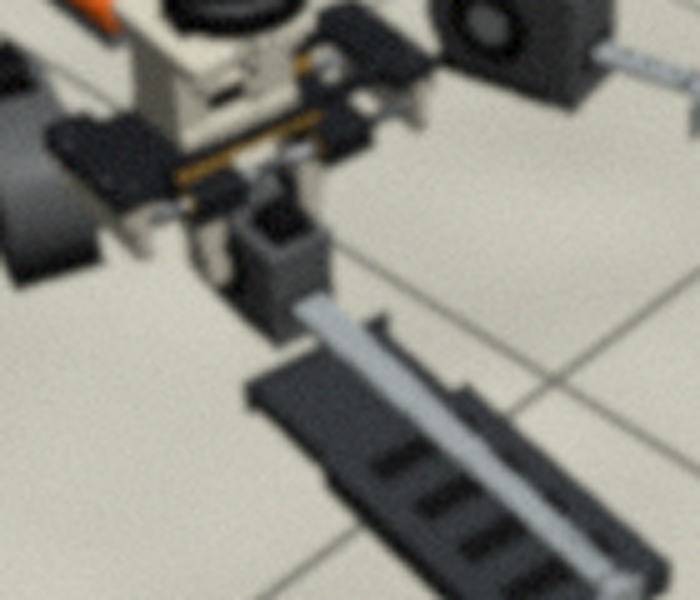

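The case stands clear, beyond the right end: its front's lower edge is at crop (280,340) and the end plate starts at (250,390). The blade runs along the tier. I'll close the gap of about 23 mm, slowing near contact.

Emit:
{"name": "drive_tool", "arguments": {
  "rows": [
    {"x":-0.008,"y":0,"z":0,"spin":0,"fingers":-1},
    {"x":-0.015,"y":0,"z":0.001,"spin":0,"fingers":-1},
    {"x":-0.018,"y":0,"z":0.001,"spin":0,"fingers":-1},
    {"x":-0.019,"y":0,"z":0.001,"spin":0,"fingers":-1},
    {"x":-0.019,"y":0,"z":0.001,"spin":0,"fingers":-1}
  ]
}}

```text
time_s: 9.6
tcp_pos: [0.6012, -0.1023, 0.0468]
eef_rot: [-179.9, 0.0, -98.9]
contact_force: [-0.1, 0.8, 5.9]
gripper_width: 0.0397
gripper_force: 55.0
```

Emit:
{"name": "drive_tool", "arguments": {
  "rows": [
    {"x":-0.001,"y":0,"z":0,"spin":0,"fingers":-1},
    {"x":-0.002,"y":0,"z":0,"spin":0,"fingers":-1},
    {"x":-0.002,"y":0,"z":0,"spin":0,"fingers":-1}
  ]
}}

```text
time_s: 9.98
tcp_pos: [0.6015, -0.1008, 0.0467]
eef_rot: [-179.9, -0.0, -98.9]
contact_force: [0.2, -2.3, 6.0]
gripper_width: 0.0398
gripper_force: 55.0
```

Emit:
{"name": "drive_tool", "arguments": {
  "rows": [
    {"x":0,"y":0,"z":-0.001,"spin":0,"fingers":-1},
    {"x":0,"y":0,"z":-0.001,"spin":0,"fingers":-1}
  ]
}}

```text
time_s: 10.22
tcp_pos: [0.6009, -0.1002, 0.0468]
eef_rot: [180.0, 0.0, -99.0]
contact_force: [0.1, 2.2, 0.2]
gripper_width: 0.0395
gripper_force: 55.0
```

Emit:
{"name": "drive_tool", "arguments": {
  "rows": [
    {"x":-0.001,"y":0,"z":0,"spin":0,"fingers":-1},
    {"x":-0.001,"y":0,"z":0,"spin":0,"fingers":-1}
  ]
}}

```text
time_s: 10.48
tcp_pos: [0.6012, -0.0992, 0.0468]
eef_rot: [180.0, 0.0, -98.9]
contact_force: [1.1, 2.9, -2.5]
gripper_width: 0.0397
gripper_force: 55.0
```

Emit:
{"name": "drive_tool", "arguments": {
  "rows": [
    {"x":-0.001,"y":0,"z":0,"spin":0,"fingers":-1},
    {"x":-0.001,"y":0,"z":0,"spin":0,"fingers":-1}
  ]
}}

```text
time_s: 10.72
tcp_pos: [0.6014, -0.0983, 0.0468]
eef_rot: [180.0, 0.0, -98.9]
contact_force: [1.2, 2.0, -3.5]
gripper_width: 0.0398
gripper_force: 55.0
```

Emit:
{"name": "drive_tool", "arguments": {
  "rows": [
    {"x":-0.001,"y":0,"z":0,"spin":0,"fingers":-1},
    {"x":-0.001,"y":0,"z":0,"spin":0,"fingers":-1}
  ]
}}

```text
time_s: 10.98
tcp_pos: [0.6016, -0.0974, 0.047]
eef_rot: [180.0, -0.0, -98.9]
contact_force: [1.5, 2.4, -3.8]
gripper_width: 0.0394
gripper_force: 55.0
```

Emit:
{"name": "drive_tool", "arguments": {
  "rows": [
    {"x":-0.001,"y":0,"z":0,"spin":0,"fingers":-1},
    {"x":-0.001,"y":0,"z":0,"spin":0,"fingers":-1}
  ]
}}

```text
time_s: 11.22
tcp_pos: [0.6017, -0.0971, 0.0471]
eef_rot: [180.0, -0.0, -98.9]
contact_force: [1.1, -4.6, -4.0]
gripper_width: 0.0398
gripper_force: 55.0
```

Emit:
{"name": "drive_tool", "arguments": {
  "rows": [
    {"x":-0.001,"y":0,"z":0,"spin":0,"fingers":-1},
    {"x":-0.001,"y":0,"z":0,"spin":0,"fingers":-1}
  ]
}}

```text
time_s: 11.48
tcp_pos: [0.6017, -0.097, 0.0471]
eef_rot: [180.0, -0.1, -98.9]
contact_force: [2.7, -8.7, -4.6]
gripper_width: 0.0397
gripper_force: 55.0
```

Contact: the y force went from +2.4 to −8.7 N. I'll ease off by 1 mm, lower onto the tiles and open.

Emit:
{"name": "drive_tool", "arguments": {
  "rows": [
    {"x":0.001,"y":0,"z":0.001,"spin":0,"fingers":-1},
    {"x":0.001,"y":0,"z":0.001,"spin":0,"fingers":-1},
    {"x":0.001,"y":0,"z":0.001,"spin":0,"fingers":-1}
  ],
  "newtons": 8
}}

```text
time_s: 11.85
tcp_pos: [0.6018, -0.0971, 0.0468]
eef_rot: [-180.0, -0.0, -98.9]
contact_force: [-0.7, -5.0, 5.4]
gripper_width: 0.0399
gripper_force: 8.0
```

Emit:
{"name": "drive_tool", "arguments": {
  "rows": [
    {"x":0,"y":0,"z":0,"spin":0,"fingers":0},
    {"x":0,"y":0,"z":0,"spin":0,"fingers":0.3},
    {"x":0,"y":0,"z":0,"spin":0,"fingers":0.6},
    {"x":0,"y":0,"z":0,"spin":0,"fingers":0.8},
    {"x":0,"y":0,"z":-0.02,"spin":0,"fingers":0.8},
    {"x":0,"y":0,"z":-0.07,"spin":0,"fingers":0.8},
    {"x":0,"y":0,"z":-0.12,"spin":0,"fingers":0.8},
    {"x":0.03,"y":0,"z":-0.13,"spin":0,"fingers":-1}
  ]
}}

```text
time_s: 12.85
tcp_pos: [0.5995, -0.1253, 0.1804]
eef_rot: [-179.6, 0.1, -98.8]
contact_force: [0.8, -0.4, -0.8]
gripper_width: 0.0734
gripper_force: 0.0
```

```bash
python3 - <<'E'
from h import *
s=sensors.get_state(); print(s["tcp_pos"],s["time_s"],s["contact_force"])
c=cams.capture("scene")
T=lambda p:(((p[:2]-L)@t).round(4),((p[:2]-L)@n).round(4))
lp=proj(c,np.r_[RT+.010*n-.018*t,.078]);print("pred lock px",lp)
g=cv2.cvtColor(c["pixels"],cv2.COLOR_RGB2GRAY)
x0,y0=(lp-20).astype(int); w=cv2.GaussianBlur(g[y0:y0+40,x0:x0+40],(3,3),0)
for th in(25,30,35,40,45):
    nn,l,st,ce=cv2.connectedComponentsWithStats((w<th).astype(np.uint8))
    for i in range(1,nn):
        if 20<st[i][4]<200: print(th,st[i],ce[i]+[x0,y0],T(ray(c,ce[i]+[x0,y0],.078)))
E
```

```text
[ 0.59948604 -0.12528194  0.1803749 ] 12.85 [ 0.83431617 -0.41084616 -0.83649003]
pred lock px [271.60069055 206.77733043]
25 [16 20  9  7 44] [270.88636364 208.81818182] (np.float64(-0.2398), np.float64(0.0039))
30 [16 19 10  8 54] [271.2962963  208.77777778] (np.float64(-0.2393), np.float64(0.0048))
30 [ 5 23 12 17 76] [261.53947368 217.19736842] (np.float64(-0.2273), np.float64(-0.0328))
35 [15 19 11  8 59] [271.06779661 208.69491525] (np.float64(-0.2399), np.float64(0.0045))
35 [  5  22  13  18 116] [262.23275862 217.62931034] (np.float64(-0.2249), np.float64(-0.0324))
40 [15 19 11  8 65] [270.98461538 208.73846154] (np.float64(-0.2399), np.float64(0.0043))
40 [  5  22  13  18 133] [262.01503759 217.43609023] (np.float64(-0.2258), np.float64(-0.0324))
45 [15 18 12 10 75] [271.18666667 208.70666667] (np.float64(-0.2397), np.float64(0.0047))
45 [  5  21  14  19 157] [262.31210191 217.37579618] (np.float64(-0.2256), np.float64(-0.0317))
```

The lock appears at image (271,209) → tier (−0.240, 0.005), its visible front face pulling that forward. The last grip pose gives (−0.244, 0.010), so I'll press at (−0.243, 0.008).

```bash
python3 - <<'E'
from h import *
shift(L-.243*t+.008*n,.105,-99.0)
E
```

```text
xyz [-0.0635 -0.0008  0.075 ] spin 0.002
```

Emit:
{"name": "drive_tool", "arguments": {
  "rows": [
    {"x":-0.03,"y":-0.001,"z":0,"spin":0,"fingers":-1},
    {"x":-0.063,"y":-0.001,"z":0,"spin":0,"fingers":-1},
    {"x":-0.063,"y":-0.001,"z":0,"spin":0,"fingers":-1},
    {"x":-0.063,"y":-0.001,"z":0.02,"spin":0,"fingers":-1},
    {"x":-0.063,"y":-0.001,"z":0.045,"spin":0,"fingers":-1},
    {"x":-0.063,"y":-0.001,"z":0.07,"spin":0,"fingers":-1},
    {"x":-0.063,"y":-0.001,"z":0.07,"spin":0,"fingers":-1}
  ]
}}

```text
time_s: 13.78
tcp_pos: [0.6062, -0.0647, 0.104]
eef_rot: [179.8, -0.1, -99.0]
contact_force: [-0.3, -0.4, 0.7]
gripper_width: 0.0025
gripper_force: 0.0
```

```bash
python3 - <<'E'
from h import *
s=sensors.get_state(); print(s["tcp_pos"],s["gripper_width"],s["contact_force"])
shift(L-.243*t+.008*n,.089,-99.0)
E
```

```text
[ 0.60624526 -0.06472665  0.10400421] 0.002502165164837007 [-0.31700912 -0.36615073  0.71786133]
xyz [ 0.0007 -0.003   0.015 ] spin 0.0005
```

Emit:
{"name": "drive_tool", "arguments": {
  "rows": [
    {"x":0.001,"y":-0.003,"z":0.003,"spin":0,"fingers":-1},
    {"x":0.001,"y":-0.003,"z":0.006,"spin":0,"fingers":-1},
    {"x":0.001,"y":-0.003,"z":0.009,"spin":0,"fingers":-1},
    {"x":0.001,"y":-0.003,"z":0.012,"spin":0,"fingers":-1},
    {"x":0.001,"y":-0.003,"z":0.014,"spin":0,"fingers":-1},
    {"x":0.001,"y":-0.003,"z":0.015,"spin":0,"fingers":-1},
    {"x":0.001,"y":-0.003,"z":0.016,"spin":0,"fingers":-1},
    {"x":0.001,"y":-0.003,"z":0.016,"spin":0,"fingers":-1}
  ]
}}

```text
time_s: 14.78
tcp_pos: [0.6112, -0.0654, 0.091]
eef_rot: [-179.9, 0.0, -98.9]
contact_force: [-1.8, -0.2, 4.1]
gripper_width: 0.0002
gripper_force: 2.5
```

Emit:
{"name": "drive_tool", "arguments": {
  "rows": [
    {"x":0,"y":0,"z":0.001,"spin":0,"fingers":-1},
    {"x":0,"y":0,"z":0.002,"spin":0,"fingers":-1},
    {"x":0,"y":0,"z":0.002,"spin":0,"fingers":-1}
  ]
}}

```text
time_s: 15.15
tcp_pos: [0.6113, -0.0655, 0.0893]
eef_rot: [-179.9, 0.0, -98.9]
contact_force: [-1.7, 1.1, 7.2]
gripper_width: 0.0005
gripper_force: 3.3
```

Emit:
{"name": "drive_tool", "arguments": {
  "rows": [
    {"x":0,"y":0,"z":0.001,"spin":0,"fingers":-1},
    {"x":0,"y":0,"z":0.002,"spin":0,"fingers":-1},
    {"x":0,"y":0,"z":0.002,"spin":0,"fingers":-1}
  ]
}}

```text
time_s: 15.52
tcp_pos: [0.6121, -0.0654, 0.089]
eef_rot: [-179.8, 0.0, -98.9]
contact_force: [-4.5, 1.5, 19.1]
gripper_width: 0.0006
gripper_force: 9.2
```

Hard stop at z = 0.089, the value computed for fully down, with 19 N. I'll retreat and check.

Emit:
{"name": "drive_tool", "arguments": {
  "rows": [
    {"x":0,"y":0,"z":-0.01,"spin":0,"fingers":-1},
    {"x":0,"y":0,"z":-0.05,"spin":0,"fingers":-1},
    {"x":0,"y":0,"z":-0.11,"spin":0,"fingers":-1},
    {"x":0.06,"y":0,"z":-0.13,"spin":0,"fingers":-1},
    {"x":0.1,"y":0,"z":-0.13,"spin":0,"fingers":-1},
    {"x":0.1,"y":0,"z":-0.13,"spin":0,"fingers":-1}
  ]
}}

```text
time_s: 16.27
tcp_pos: [0.5944, -0.1666, 0.2165]
eef_rot: [-180.0, 0.0, -99.1]
contact_force: [1.3, 1.3, -0.7]
gripper_width: 0.0006
gripper_force: 0.0
```

```bash
python3 - <<'E'
from h import *
s=sensors.get_state(); print(s["time_s"],s["tcp_pos"])
c=cams.capture("scene"); crop(c,"final",230,170,130,130,4)
E
```

```text
16.275 [ 0.59441766 -0.16658555  0.21646987]
```

View pics/final.png

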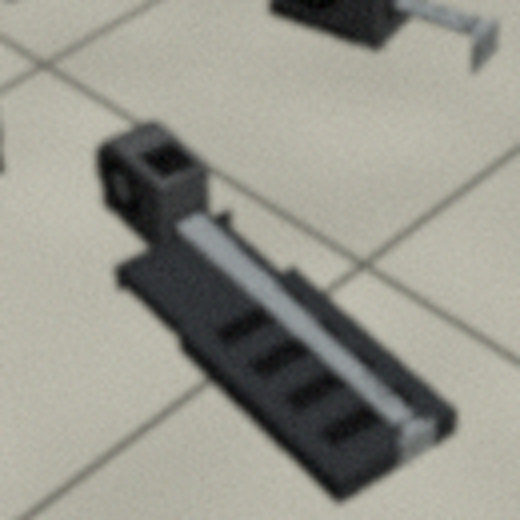

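The case stands upright against the right end at crop (155,190). The blade runs straight to the hook on the left end at (415,435), and the gripper is clear.

```bash
python3 -c "
from plant import r; print(r.close_job())"
```

```text
the job is handed in; nothing more can be done
None
```

The job is handed in at about 16 s, with no verdict shown: the last picture has the rule stretched along the tier, hook on the left end and case upright against the right end, and the lock was pressed to its stop; I viewed 11 pictures, one over the limit of 10.

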